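# Load the spacer into the sloping jig, right end first

### The arm

A 6-joint arm with a two-finger parallel gripper is mounted at the origin on the work surface. World frame = base frame: x ahead of the robot, y to its left, z up, the work surface at z = 0. Lengths are in m, angles in rad, forces in N, time in s.
With the tool pointing down it reaches from about 0.275 to 0.85 m from the base axis. Payload 19 kg.
Tool frame: the origin (TCP) lies midway between the tips of the shut fingers; the grasp point (between the pads) lies 19 mm behind it (r.hold_point_z is the distance from the TCP to the grasp point, in m); z points along the fingers, y is the line along which they close (so a half turn about z gives the same grasp; the last joint's range is limited). The gripper opens to 85 mm and grips with 20 to 120 N. Pads are 22 mm wide; open, the fingers measure 114 mm over their backs; the gripper's body (76 mm by 85 mm) begins 54 mm behind the grasp point. The pads swing forward as they close: fully open they stand 13 mm farther back than shut.
Start: joints at [-1.299, 0.15, 1.437, -0, 1.554, -0.134], TCP at [0.227, -0.528, 0.231] pointing down, gripper open.
Joint ranges: [-2.8, 2.8], [-0.68, 2.1], [0.12, 2.68], [-1.39, 4.53], [0.16, 2.79], [-2.81, 2.81]. Speed limits (rad/s): [1.89, 1.89, 2.22, 3.01, 3.01, 3.01].

### API

Orientations are given as a 3x3 rotation matrix whose columns are the frame's x, y, z axes.
In Python, from rig import r gives the robot as it stands.
- The arm moves only by the tool drive_tool, never from a script. Its argument "commands" is a list of rows, each a list of 3 entries, a list of its own where there are three numbers: the turn, a rotation vector about the tool's x, y, z in rad, then the shift along the tool's x, y, z in m, then the closure, from 0 (fully open) to 1 (shut). A call has 1 to 5 rows; each row shifts and turns the commanded pose from where the row before left it, along the tool's axes as they then stand; what a row does not reach is not made up. A row lasts 1/8 s, in which the tool goes at most 62.5 mm and 10.7 degrees, less where a joint would pass 70% of its speed; a pose out of reach is approached as far as the arm can. A call is refused whole if a number of a shift passes 0.0625 or a number of a turn 0.188, either way. A call with a gripper value outside its range is refused whole. The fingers move at their own pace and stop on an object; "grip_force" is the grip in N (left out, the last holds). Time passes only in rows, so rows that do not move let the fingers close. It gives the time, the measured TCP pose, the force, the opening and the grip force at its end, in the units of the state.
- r.get_obs(): the state, without advancing time (a new reading comes with each control period).
- r.read_camera(name): name is "scene" or "top" or "wrist"; returns a dict with "frame" (480x640x3 uint8, red, green, blue), "depth" (480x640 float32, m along the optical axis (not along the pixel's ray), 0 where there is no reading), "K" (3x3 intrinsics, pixels), "rvec" (rotation vector, rad) and "tvec" (3), from world to camera coordinates, as OpenCV has them; the wrist camera has in their place "T_tool_cam" (4x4, takes a point from camera to tool coordinates, whose origin is the TCP and whose axes are the flange's). Camera axes: x right, y down, z forward; pixel columns grow to the right and rows downward; lengths in m; the calibration is good to about 2 mm. A picture is of the moment at which its call begins: read the wrist's pose just before it.
- r.finish_job(): hands the job in; it is judged then, once.
Trained networks look in the newest picture that a camera, given by its name, has taken for a name from the list of things; names that differ only in an ending like _2 or _b are one class to them, and where a whole thing is asked for, a point or a joint stands for the part that bears it (a point fixed in the world has none). Each returns a list of dicts, best first, with "p" (0 to 1); they miss things now and then, are a little off and sometimes report something else, mostly with a low value. They report only what shows in the picture. A call takes as long as a camera call. They do not tell look-alikes from the thing itself.
- r.boxes_of(target, camera): "position" ([column, row] in pixels, amid what is visible of it).
The state is a dict: "time_s": time; "joint_pos": joint angles; "qvel": joint speeds; "effort": joint torques, N m; "ee_pos": TCP position; "tcp_rot": TCP orientation; "ft_force": force on the tool from outside, world axes, zero at the start; "moment": the same for the moment, N m; "width": finger opening in m; "finger_force": force on a finger pad.
Only numpy, scipy, OpenCV 4.12 (cv2) and the standard library are available. Lean on these libraries where they do the work, as an engineer would, in place of code of your own. Each camera call takes 0.05 s, during which the arm holds its last target. There are 200 camera calls.

### The job

Take the round aluminium spacer from its wooden rest and load it in the two V supports of the sloping drilling jig, fully home: its end face against the stop plate, with the plate's locating pin inside its bore. The two ends look alike but only one is bored deep enough for the pin, so feel your way on gently; if it stops short do not force it, but lift it out, turn it end for end and slide it home the other way. Let go of it there, and leave the other things on the bench where they are.

Things in the scene. Friction and masses are not known exactly. Their poses are not given: they have to be found in the camera images.
- spacer: Plain aluminium cylinder, 44 mm in diameter, 120 mm long, 0.3 to 0.55 kg. Origin at its centre, x along its axis. Each end has a bore mouth 22 mm wide: one bore is 16 mm deep, the other only 4 mm. Which end is the deep one is drawn afresh every time and these axes do not tell it. It starts lying level in the wooden rest.
- rest: Fixed wooden rest, 164 x 70 mm. Origin under its middle on the bench, z up, x along the spacer. V supports 38 mm either side of the middle (12 mm thick, up to 42 mm wide) hold the spacer's axis 46 mm above the bench; floor 10 mm above the bench. End boards 72 mm high stand 8 mm beyond the spacer's ends; its middle is free to grip from above.
- jig_home (a point): The spacer's centre when fully home in the fixed jig, 112 mm above the bench. x points up the slope along the V supports' axis (30 degrees above level), y level across it, z square to the bed (30 degrees from vertical). With the deep end to the pin the spacer slides down to x = 0; with the shallow end it stops on the pin at x = +9 mm.
- jig_bed: The jig's sloping aluminium bed; same origin and axes as jig_home. V supports at x = -38 and +38 mm (12 mm thick, up to 42 mm wide) carry the spacer from below; bed surface at z = -45 mm.
- jig_stop (a point): Centre of the steel stop plate's face, square to x, 60 mm down the slope from jig_home, same axes. The plate is 64 mm wide, its top edge 16 mm above this point. The pin, 12 mm thick with a bevelled tip, stands out 13 mm from here up the slope along x.
- pliers: Bystander: red and blue handled pliers lying flat, about 165 mm long, 14 mm high; origin under the pivot.
- spanner: Bystander: steel open-ended spanner, 130 mm long, lying flat; origin in the middle of its length.
- strip: Bystander: notched light wooden strip 160 x 14 x 10 mm; origin under its middle.
- glue: Bystander: white glue bottle with a black nozzle, 58 mm wide, 135 mm high; origin under its middle.
- tin: Bystander: solvent tin, 84 mm wide, 110 mm high; origin under its middle.
- tub: Bystander: white plastic tub with a green lid, 138 x 98 x 62 mm; origin under its middle.
- pot: Bystander: glass pot, 80 mm wide, 90 mm high; origin under its middle.
Not all that is in view belongs to the job. Leave any turquoise or yellow look-alike of the spacer alone.

How it is judged:
On the way:
1. the spacer has been lifted out of its rest (z of spacer in the frame of rest above 0.085 m), for 0.1 s.
At the end, for the whole second after the job is handed in: The spacer lies at rest in the jig's V supports with its end face within 4 mm of the stop plate (the shallow end would leave a 9 mm gap), its centre within 6 mm of jig_home and its axis within 0.06 rad of the jig's (x of spacer in the frame of jig_home below 0.004 m and distance between spacer and jig_home below 0.006 m and angle between the x axis of spacer and the x axis of jig_home, either way round below 0.06 rad and linear speed of spacer below 0.02 m/s and angular speed of spacer below 0.2 rad/s); the robot touches nothing.
It fails at once if the spacer is forced against the jig (more than 80 N) (contact force between spacer and jig_bed above 80 N).
It fails at once if one of the other things on the bench is pushed more than 30 mm from its place (distance of any of pliers, spanner, strip, glue, tin, tub, pot from where it was at the start of the episode above 0.03 m).
It also fails if it takes over 64 s, if anything falls off the work surface, if the arm or the gripper's body presses on something with over 40 N, if the wrist force passes 120 N, or if a joint passes its speed limit or range.

## Working session

There is one attempt and no reset: what is moved stays moved. The work goes in short steps, Python scripts to look and compute and a tool call to move; the robot and the scene stay as the last step left them, time stands still between calls to the robot, and variables do not carry over. Pictures are saved under pics/ and viewed, at most 10 in all, crops included, and the job is handed in when it is done.

Besides the shell and the picture viewer there is one more tool, called after "Request:" as name(argument=value, ...) on one line, values as JSON. drive_tool: Moves the arm, as the interface text tells. Its arguments: {"type":"object","properties":{"commands":{"type":"array","items":{"type":"array"}},"grip_force":{"type":"number"}},"required":["commands"]}

```bash
mkdir -p pics; ls; cat > h.py <<'E'
import numpy as np, cv2
from rig import r
def cam(n):
    o=r.get_obs(); c=r.read_camera(n); c['o']=o
    if 'rvec' in c:
        R=cv2.Rodrigues(np.array(c['rvec'],float))[0]; t=np.array(c['tvec'],float).ravel()
        c['R']=R.T; c['t']=-R.T@t
    else:
        T=np.array(c['T_tool_cam']); Rt=np.array(o['tcp_rot']).reshape(3,3)
        c['R']=Rt@T[:3,:3]; c['t']=Rt@T[:3,3]+np.array(o['ee_pos'])
    return c
def cloud(c):
    d=c['depth']; K=c['K']; v,u=np.mgrid[:480,:640]
    P=np.stack([(u-K[0][2])/K[0][0]*d,(v-K[1][2])/K[1][1]*d,d],-1)
    W=P@c['R'].T+c['t']; W[d==0]=np.nan
    return W
E
python3 - <<'E'
from h import *
ims=[]
for n in ['scene','top']:
    c=cam(n); W=cloud(c); ims.append(c['frame'])
    np.savez('%s.npz'%n,W=W,f=c['frame'],K=c['K'],R=c['R'],t=c['t'])
    print(n,c['t'])
    for k in ['spacer','rest','jig_bed']:
        for b in r.boxes_of(k,n):
            p=[int(round(x)) for x in b['position']]; print(k,p,round(b['p'],2),W[p[1],p[0]].round(3))
    cv2.imwrite('pics/%s.png'%n,c['frame'][:,:,::-1])
E
```

```text
pics
scene [ 1.19655083 -0.12584535  0.95106315]
spacer [386, 236] 0.92 [0.499 0.209 0.061]
spacer [513, 244] 0.91 [0.573 0.529 0.042]
spacer [449, 236] 0.88 [0.51  0.381 0.035]
spacer [408, 301] 0.83 [0.686 0.207 0.045]
spacer [224, 292] 0.19 [ 0.588 -0.207  0.056]
rest [385, 250] 0.77 [0.504 0.212 0.009]
rest [224, 293] 0.46 [ 0.593 -0.206  0.061]
jig_bed [224, 294] 0.56 [ 0.597 -0.206  0.062]
jig_bed [296, 232] 0.23 [ 0.391 -0.006 -0.001]
top [0.41009082 0.0637749  1.1020076 ]
spacer [255, 252] 0.97 [0.489 0.212 0.068]
spacer [192, 251] 0.96 [0.494 0.369 0.038]
spacer [126, 224] 0.91 [0.56  0.53  0.043]
spacer [258, 183] 0.77 [0.661 0.21  0.043]
spacer [346, 154] 0.46 [ 0.717 -0.004  0.096]
rest [263, 255] 0.62 [0.482 0.194 0.06 ]
jig_bed [434, 203] 0.78 [ 0.605 -0.216  0.067]
jig_bed [183, 165] 0.37 [0.7   0.388 0.066]
```

View pics/scene.png

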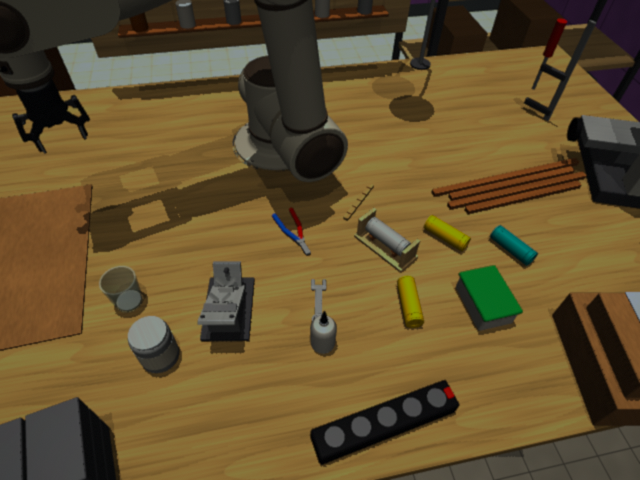

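View pics/top.png

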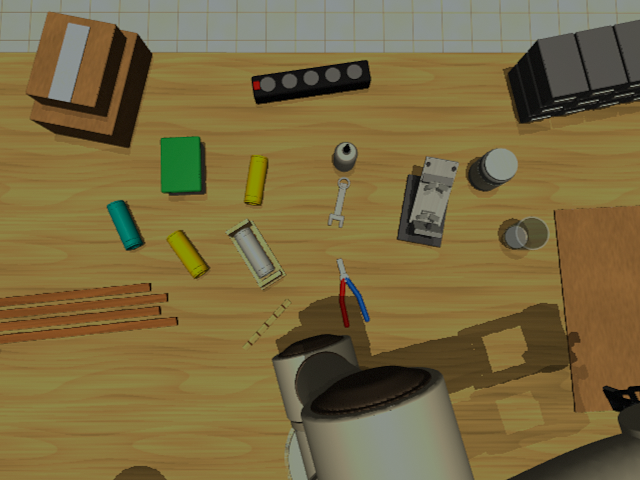

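The grey cylinder at top-view (255,252), in the wooden rest, is the spacer. The yellow ones at (187,253) and (257,180) and the turquoise one at (126,224) are look-alikes. The jig is at top (430,203) and scene (225,300). I'll confirm with one enlarged crop and fit the geometry.

```bash
python3 - <<'E'
from h import *
S=np.load('scene.npz');T=np.load('top.npz')
def crop(f,u0,u1,v0,v1,s): return cv2.resize(f[v0:v1,u0:u1,::-1],None,fx=s,fy=s,interpolation=cv2.INTER_CUBIC)
a=crop(T['f'],220,300,210,295,3.5);b=crop(T['f'],390,470,145,255,3.5)
c=crop(S['f'],340,430,200,280,3.5);d=crop(S['f'],190,260,250,350,3.5)
def pad(x): 
    o=np.zeros((300,390,3),np.uint8); x=x[:300,:390]; o[:x.shape[0],:x.shape[1]]=x; return o
b=cv2.resize(b,None,fx=.77,fy=.77); d=cv2.resize(d,None,fx=.85,fy=.85)
cv2.imwrite('pics/crop.png',np.vstack([np.hstack([pad(a),pad(b)]),np.hstack([pad(c),pad(d)])]))
for n,Q in (('top',T),('scene',S)):
    W=Q['W'];P=W.reshape(-1,3)
    # spacer
    m=(abs(P[:,0]-.49)<.07)&(abs(P[:,1]-.21)<.07)&(P[:,2]>.05)&(P[:,2]<.075)
    f=Q['f'].reshape(-1,3).astype(int); g=m&(f.max(1)-f.min(1)<30)
    p=P[g]; c0=p.mean(0); u,s,vt=np.linalg.svd(p[:,:2]-c0[:2]); a=vt[0]
    t=(p[:,:2]-c0[:2])@a; print(n,'spacer',c0.round(4),a.round(3),t.min(),t.max(),len(p), np.percentile(p[:,2],95))
    m=(abs(P[:,0]-.605)<.12)&(abs(P[:,1]+.215)<.075)&(P[:,2]>.02)&(P[:,2]<.2)
    p=P[m]; print('jig',len(p),p.min(0),p.max(0))
    # height map
    H=np.full((20,14),0.)
    for q in p:
        i=int((q[0]-.485)/.012);j=int((q[1]+.29)/.011)
        if 0<=i<20 and 0<=j<14:H[i,j]=max(H[i,j],q[2])
    print((H[::-1,::-1]*1000).astype(int))
E
```

```text
top spacer [0.4904 0.2161 0.0639] [-0.841 -0.541] -0.0660139964644985 0.08138414129985698 938 0.07011766582610428
jig 2540 [ 0.52021719 -0.26216446  0.02070558] [ 0.70481588 -0.16180797  0.12535866]
[[  0   0   0   0   0   0   0   0   0   0   0   0   0   0]
 [  0   0   0   0 122 121 116   0   0   0   0   0   0   0]
 [  0   0   0   0 122 123 123 121 125 121 124 121   0   0]
 [  0   0   0   0 117 118 117 118 118 121 122 121   0   0]
 [  0   0   0   0 107 110 110 113 112 114 119 111   0   0]
 [  0   0   0  96 107 106 106 105 106 106 107   0   0   0]
 [  0   0   0  90 104 122 119 111 105 104 105   0   0   0]
 [  0   0   0  89 117 124 116 116 124 119 104   0   0   0]
 [  0   0   0  80  85  81  84  84 123 118  85   0   0   0]
 [  0   0   0  72  75  74  74  79  75  81  76   0   0   0]
 [  0   0  57  64  67  67  70  71  72  71   0   0   0   0]
 [  0   0  57  59  69  69  65  65  65  67   0   0   0   0]
 [  0   0  49  83  87  78  78  80  59  57   0   0   0   0]
 [  0   0  66  80  80  54  77  87  51  50   0   0   0   0]
 [  0   0  83  82  80  95  72  67  65  44   0   0   0   0]
 [  0   0 100  9
[... 960 characters left out ...]
0   0  75  78  79  80  77 121  83  80   0   0   0]
 [  0   0  62  70  73  73  73  74  76  76   0   0   0   0]
 [  0   0  61  64  64  63  66  67  66  69   0   0   0   0]
 [  0   0  53  58  78  74  70  66  62   0   0   0   0   0]
 [  0   0  47  86  85  74  85  84  57  56   0   0   0   0]
 [  0   0  64  81  77  59  76  84  51  49   0   0   0   0]
 [  0   0  88  93  90  93  77  73  69   0   0   0   0   0]
 [  0   0  97  99  95  96  98  93  83   0   0   0   0   0]
 [  0   0  92  94  94  95  96  97   0   0   0   0   0   0]
 [  0   0   0   0   0   0   0  91   0   0   0   0   0   0]
 [  0   0   0   0   0   0   0   0   0   0   0   0   0   0]
 [  0   0   0   0   0   0   0   0   0   0   0   0   0   0]]
```

View pics/crop.png

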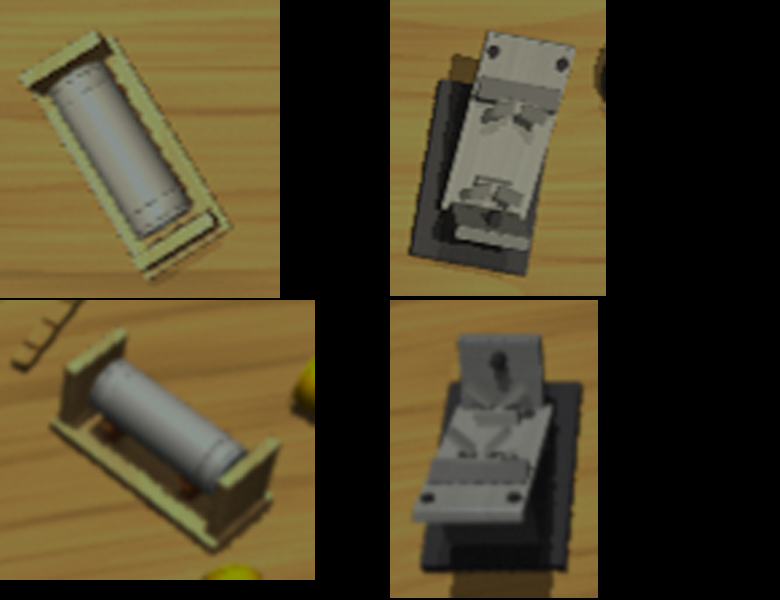

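The top left and bottom left crops show the grey spacer in its wooden rest with nothing else like it there. The right-hand crops show the jig, with its stop plate and pin at the end nearer the robot and the slope rising away from it. I'll pass over the jig for a wrist look on the way to the rest.

```bash
python3 - <<'E'
from h import *
T=np.load('top.npz')
W=T['W'];P=W.reshape(-1,3)
m=(abs(P[:,0]-.605)<.12)&(abs(P[:,1]+.215)<.075)&(P[:,2]>.04)&(P[:,2]<.2)
p=P[m]; rc=cv2.minAreaRect(p[:,:2].astype(np.float32)); print(rc)
m=(abs(P[:,0]-.49)<.12)&(abs(P[:,1]-.21)<.10)&(P[:,2]>.05)&(P[:,2]<.09)
p=P[m]; print(cv2.minAreaRect(p[:,:2].astype(np.float32)))
o=r.get_obs(); print(np.round(o['tcp_rot'],3),np.round(o['joint_pos'],3))
c=cam('wrist'); print(np.round(c['T_tool_cam'],3),np.round(c['K'],0), r.hold_point_z)
E
```

```text
((0.6127369403839111, -0.20966646075248718), (0.07712902128696442, 0.18027804791927338), 79.35006713867188)
((0.4873970150947571, 0.21518772840499878), (0.15636709332466125, 0.05982928350567818), 32.030250549316406)
[[ 0.919  0.395 -0.   ]
 [ 0.395 -0.919  0.   ]
 [ 0.    -0.    -1.   ]] [-1.299  0.151  1.438 -0.     1.554 -0.134]
[[-0.    -0.958 -0.286  0.074]
 [ 1.    -0.    -0.     0.001]
 [ 0.    -0.286  0.958 -0.142]
 [ 0.     0.     0.     1.   ]] [[356.   0. 320.]
 [  0. 356. 243.]
 [  0.   0.   1.]] 0.0187
```

Request:
drive_tool(commands=[[[0,0,0],[0.047,-0.0145,0],0],[[0,0,0],[0.047,-0.0145,0],0],[[0,0,0],[0.047,-0.0145,0],0],[[0,0,0],[0.047,-0.0145,0],0],[[0,0,0],[0.047,-0.0145,0],0]])

```text
time_s: 1.08
ee_pos: [0.4153, -0.3677, 0.2314]
tcp_rot: [[0.919, 0.395, 0.0], [0.395, -0.919, -0.0], [0.0, 0.0, -1.0]]
ft_force: [0.8, -0.8, 0.3]
width: 0.0852
finger_force: 0.0
```

Request:
drive_tool(commands=[[[0,0,0],[0.047,-0.0145,0],0],[[0,0,0],[0.047,-0.0145,0],0],[[0,0,0],[0.047,-0.0145,0],0],[[0,0,0],[0.047,-0.0145,0],0],[[0,0,0],[0.047,-0.0145,0],0]])

```text
time_s: 1.7
ee_pos: [0.6027, -0.2083, 0.2313]
tcp_rot: [[0.919, 0.395, 0.0], [0.395, -0.919, 0.0], [0.0, 0.0, -1.0]]
ft_force: [0.6, 0.8, -0.9]
width: 0.0854
finger_force: 0.0
```

Request:
drive_tool(commands=[[[0,0,0.148],[0,0,0],0],[[0,0,0.148],[0,0,0],0],[[0,0,0.148],[0,0,0],0],[[0,0,0.148],[0,0,0],0],[[0,0,0],[0,0,0],0]])

```text
time_s: 2.33
ee_pos: [0.6015, -0.2095, 0.2312]
tcp_rot: [[0.983, -0.184, -0.0], [-0.184, -0.983, 0.0], [-0.0, -0.0, -1.0]]
ft_force: [0.1, -0.2, 0.5]
width: 0.0859
finger_force: 0.0
```

```bash
python3 - <<'E'
from h import *
c=cam('wrist'); o=c['o']; W=cloud(c)
print(np.round(o['ee_pos'],3),np.round(o['tcp_rot'],3),np.round(o['joint_pos'],3),np.abs(o['qvel']).max())
np.savez('wj.npz',W=W,f=c['frame'],K=c['K'],R=c['R'],t=c['t'])
cv2.imwrite('pics/wj.png',c['frame'][:,:,::-1])
P=W.reshape(-1,3)
m=(abs(P[:,0]-.605)<.12)&(abs(P[:,1]+.215)<.075)&(P[:,2]>.04)&(P[:,2]<.15)
p=P[m]; print(len(p),cv2.minAreaRect(p[:,:2].astype(np.float32)))
E
```

```text
[ 0.602 -0.21   0.231] [[ 0.983 -0.184 -0.   ]
 [-0.184 -0.983  0.   ]
 [-0.    -0.    -1.   ]] [-0.456  0.28   1.281  0.     1.58   1.3  ] 0.08895825545311867
19626 ((0.6148996353149414, -0.20830824971199036), (0.076128289103508, 0.17897291481494904), 79.277587890625)
```

View pics/wj.png

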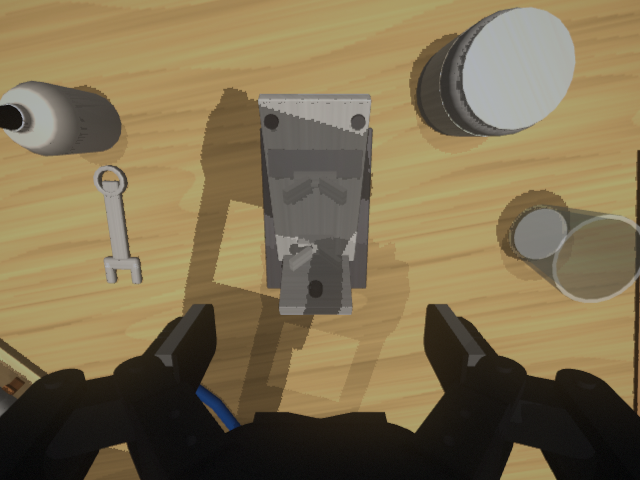

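The wrist view shows the jig centred, with the pin and stop plate at (315,290), the V supports at about (315,190) and (305,250), and the bed edges nearly vertical. Next I fit the faces.

```bash
cat > fit.py <<'E'
from h import *
def frame(psi):
    h=np.array([np.cos(psi),np.sin(psi),0]);u=np.array([0,0,1.]);s,c=.5,3**.5/2
    x=c*h+s*u; z=-s*h+c*u; return np.stack([x,np.cross(z,x),z],1)
if __name__=='__main__':
  for n in ['wj','top','scene']:
    W=np.load(n+'.npz')['W'].reshape(-1,3); W=W[np.isfinite(W).all(1)]
    psi=-.186; o=np.array([.596,-.2048,.112])
    for it in range(6):
        R=frame(psi); q=(W-o)@R
        st=q[(abs(q[:,0]+.06)<.006)&(abs(q[:,1])<.026)&(q[:,2]>-.02)&(q[:,2]<.014)&(np.hypot(q[:,1],q[:,2])>.009)]
        bd=q[(abs(q[:,2]+.045)<.006)&(abs(q[:,0])<.028)&(abs(q[:,1])<.03)]
        # plate edges
        pl=q[(abs(q[:,0]+.06)<.012)&(abs(q[:,1])<.045)&(abs(q[:,2])<.018)]
        e=np.percentile(pl[:,1],[.5,99.5])
        be=q[(abs(q[:,2]+.045)<.008)&(abs(q[:,0])<.09)&(abs(q[:,1])<.06)]
        es=[]
        for a in np.arange(-.025,.09,.005):
            k=be[abs(be[:,0]-a)<.0025]
            if len(k)>10: es.append([a,*np.percentile(k[:,1],[2,98])])
        es=np.array(es)
        dx=np.median(st[:,0])+.06; dz=np.median(bd[:,2])+.045; dy=e.mean()
        o=o+R@[dx,dy,0]
    A=np.c_[st,np.ones(len(st))][:,[1,2,3]]; cf=np.linalg.lstsq(A,st[:,0],rcond=None)[0]
    B=np.c_[bd[:,:2],np.ones(len(bd))]; cb=np.linalg.lstsq(B,bd[:,2],rcond=None)[0]
    mid=es[:,1:].mean(1); 
    print(n,o.round(4),len(st),len(bd),'dz',dz.round(4),'edges',e.round(4),'stop slope',cf.round(3),'bed',cb.round(3),'midline',np.polyfit(es[:,0],mid,1).round(4),'w',np.median(es[:,2]-es[:,1]))
E
python3 fit.py
```

```text
wj [ 0.5957 -0.2046  0.1118] 1474 2575 dz 0.0001 edges [-0.0315  0.0315] stop slope [ 0.001  0.002 -0.06 ] bed [ 0.    -0.    -0.045] midline [-0.001  -0.0001] w 0.07246007206488703
top [ 0.594  -0.2053  0.1109] 90 542 dz 0.002 edges [-0.0318  0.0318] stop slope [ 0.    0.01 -0.06] bed [ 0.006 -0.    -0.043] midline [-0.0014  0.0002] w 0.07267626802490848
scene [ 0.5944 -0.2035  0.1109] 250 167 dz 0.0016 edges [-0.0317  0.0317] stop slope [-0.005  0.017 -0.06 ] bed [-0.001  0.005 -0.043] midline [-0.0266  0.0025] w 0.07133985542227253
```

Request:
drive_tool(commands=[[[0,0,0],[-0.0241,-0.0493,0],0],[[0,0,0],[-0.0241,-0.0493,0],0],[[0,0,0],[-0.0241,-0.0493,0],0],[[0,0,0],[-0.0241,-0.0493,0],0],[[0,0,0],[-0.0241,-0.0493,0],0]])

```text
time_s: 3.0
ee_pos: [0.5281, 0.0566, 0.2315]
tcp_rot: [[0.983, -0.182, 0.0], [-0.182, -0.983, 0.0], [0.0, -0.0, -1.0]]
ft_force: [1.3, 0.0, 0.3]
width: 0.0851
finger_force: 0.0
```

Request:
drive_tool(commands=[[[0,0,0],[-0.0241,-0.0493,0],0],[[0,0,0],[-0.0241,-0.0493,0],0],[[0,0,0],[-0.0241,-0.0493,0],0],[[0,0,-0.186],[0,0,0],0],[[0,0,-0.186],[0,0,0],0]])

```text
time_s: 3.62
ee_pos: [0.4847, 0.2145, 0.2314]
tcp_rot: [[0.981, 0.196, 0.0], [0.196, -0.981, 0.0], [0.0, -0.0, -1.0]]
ft_force: [1.1, -0.1, 0.9]
width: 0.0856
finger_force: 0.0
```

Request:
drive_tool(commands=[[[0,0,-0.186],[0,0,0],0],[[0,0,-0.186],[0,0,0],0],[[0,0,0],[0,0,0],0]])

```text
time_s: 4.0
ee_pos: [0.4851, 0.2137, 0.2314]
tcp_rot: [[0.847, 0.531, 0.0], [0.531, -0.847, 0.0], [0.0, -0.0, -1.0]]
ft_force: [0.2, 0.1, 0.4]
width: 0.0855
finger_force: 0.0
```

```bash
python3 - <<'E'
from h import *
c=cam('wrist'); o=c['o']; W=cloud(c); R=np.array(o['tcp_rot']).reshape(3,3);e=np.array(o['ee_pos'])
print(e.round(4),R.round(3),np.round(o['joint_pos'],3))
P=W.reshape(-1,3)
m=(np.hypot(P[:,0]-.487,P[:,1]-.215)<.13)&(P[:,2]>.05)&(P[:,2]<.09)
p=P[m]; print(cv2.minAreaRect(p[:,:2].astype(np.float32)))
f=c['frame'].reshape(-1,3).astype(int)
m=(np.hypot(P[:,0]-.487,P[:,1]-.215)<.075)&(P[:,2]>.052)&(P[:,2]<.073)&(f.max(1)-f.min(1)<25)
p=P[m]
from scipy.optimize import least_squares
def res(v):
    d=np.array([np.cos(v[2]),np.sin(v[2])]); q=p[:,:2]-v[:2]; lat=-q[:,0]*d[1]+q[:,1]*d[0]
    return np.hypot(lat,p[:,2]-v[3])-.022
s=least_squares(lambda v:res(v),[.487,.215,.559,.046],loss='soft_l1',f_scale=.001); v=s.x
d=np.array([np.cos(v[2]),np.sin(v[2])]); t=(p[:,:2]-v[:2])@d; a,b=np.percentile(t,[1,99])
cen=v[:2]+d*(a+b)/2
print('axis',v.round(4),'ext',a,b,'cen',cen.round(4),len(p),np.abs(s.fun).mean())
g=np.array([*cen,.023]); print('tool delta',(R.T@(g-e)).round(4),'yaw err',v[2]-np.arctan2(R[1,0],R[0,0]))
E
```

```text
[0.4851 0.2137 0.2314] [[ 0.847  0.531  0.   ]
 [ 0.531 -0.847  0.   ]
 [ 0.    -0.    -1.   ]] [0.27  0.056 1.54  0.    1.545 1.281]
((0.4888772964477539, 0.2157776653766632), (0.1558186411857605, 0.059923768043518066), 32.070281982421875)
axis [2.9996 1.7879 0.5595 0.0457] ext -3.018147082283389 -2.900946839163237 cen [0.4912 0.2172] 5986 0.0005055638242761452
tool delta [0.007  0.0003 0.2084] yaw err -0.0002811577482687566
```

Request:
drive_tool(commands=[[[0,0,0],[0.006,0,0.05],0],[[0,0,0],[0,0,0.05],0],[[0,0,0],[0,0,0.05],0],[[0,0,0],[0,0,0.04],0],[[0,0,0],[0,0,0.018],0]], grip_force=60)

```text
time_s: 4.68
ee_pos: [0.4894, 0.2167, 0.0215]
tcp_rot: [[0.85, 0.527, -0.002], [0.527, -0.85, -0.001], [-0.002, -0.001, -1.0]]
ft_force: [0.1, -0.9, -0.3]
width: 0.0853
finger_force: 0.0
```

Request:
drive_tool(commands=[[[0,0,0],[0,0,0],0.2],[[0,0,0],[0,0,0],0.6],[[0,0,0],[0,0,0],1],[[0,0,0],[0,0,0],1],[[0,0,0],[0,0,0],1]])

```text
time_s: 5.3
ee_pos: [0.4907, 0.2179, 0.0253]
tcp_rot: [[0.849, 0.529, 0.002], [0.529, -0.849, 0.002], [0.003, -0.001, -1.0]]
ft_force: [-5.6, 5.7, 8.6]
width: 0.0426
finger_force: 59.5
```

Request:
drive_tool(commands=[[[0,0,0],[0,0,-0.02],1],[[0,0,0],[0,0,-0.05],1],[[0,0,0],[0,0,-0.06],1],[[0,0,0],[0,0,-0.06],1],[[0,0,0],[0,0,-0.04],1]])

```text
time_s: 5.92
ee_pos: [0.4902, 0.217, 0.2574]
tcp_rot: [[0.849, 0.529, 0.004], [0.529, -0.849, 0.001], [0.004, 0.001, -1.0]]
ft_force: [0.3, -0.3, -4.8]
width: 0.0425
finger_force: 62.9
```

```bash
python3 - <<'E'
from fit import *
from scipy.spatial.transform import Rotation as Ro
o=r.get_obs();R=np.array(o['tcp_rot']).reshape(3,3);e=np.array(o['ee_pos'])
print(e.round(4),o['width'],o['finger_force'],np.round(o['ft_force'],2),np.round(o['joint_pos'],3))
J=frame(-.187); o0=np.array([.5957,-.2046,.112])
Rt=np.stack([J[:,0],-J[:,1],-J[:,2]],1)
g=o0+J@[.02,0,.10-.022]   # tcp: grasp ~ axis 22mm behind tcp
print('target tcp',g.round(4),Rt.round(3),'delta tool',(R.T@(g-e)).round(4),'rotvec tool',Ro.from_matrix(R.T@Rt).as_rotvec().round(4))
Rv=np.array([[np.cos(-.187),np.sin(-.187),0],[np.sin(-.187),-np.cos(-.187),0],[0,0,-1]])
print('yaw part',Ro.from_matrix(R.T@Rv).as_rotvec(),'tilt',Ro.from_matrix(Rv.T@Rt).as_rotvec())
E
```

```text
[0.4902 0.217  0.2574] 0.04245940727698508 62.88924694061279 [ 0.29 -0.35 -4.79] [0.273 0.059 1.486 0.    1.593 1.286]
target tcp [ 0.5744 -0.2006  0.1895] [[ 0.851 -0.186  0.491]
 [-0.161 -0.983 -0.093]
 [ 0.5   -0.    -0.866]] delta tool [-0.1497  0.3988  0.0677] rotvec tool [-0.1952  0.495   0.7269]
yaw part [-4.63709386e-04 -3.93174220e-03  7.44505281e-01] tilt [1.03039624e-18 5.23598776e-01 3.39687577e-18]
```

Request:
drive_tool(commands=[[[0,0,0],[-0.0187,0.0498,0],1],[[0,0,0],[-0.0187,0.0498,0],1],[[0,0,0],[-0.0187,0.0498,0],1],[[0,0,0],[-0.0187,0.0498,0],1],[[0,0,0],[-0.0187,0.0498,0],1]])

```text
time_s: 6.55
ee_pos: [0.5426, -0.0455, 0.2544]
tcp_rot: [[0.849, 0.529, 0.001], [0.529, -0.849, -0.0], [0.001, 0.001, -1.0]]
ft_force: [0.5, -0.4, -5.1]
width: 0.0425
finger_force: 62.9
```

Request:
drive_tool(commands=[[[0,0,0],[-0.0187,0.0498,0],1],[[0,0,0],[-0.0187,0.0498,0],1],[[0,0,0],[-0.0187,0.0498,0],1],[[0,0,0.186],[0,0,0],1],[[0,0,0.186],[0,0,0],1]])

```text
time_s: 7.18
ee_pos: [0.5739, -0.201, 0.2539]
tcp_rot: [[0.984, 0.177, 0.0], [0.177, -0.984, 0.0], [0.0, 0.0, -1.0]]
ft_force: [0.1, 0.9, -4.8]
width: 0.0422
finger_force: 63.2
```

Request:
drive_tool(commands=[[[0,0,0.186],[0,0,0],1],[[0,0,0.186],[0,0,0],1],[[0,0.175,0],[0,0,0],1],[[0,0.175,0],[0,0,0],1],[[0,0.174,0],[0,0,0],1]])

```text
time_s: 7.8
ee_pos: [0.5739, -0.2002, 0.2549]
tcp_rot: [[0.847, -0.186, 0.497], [-0.16, -0.983, -0.095], [0.506, 0.001, -0.862]]
ft_force: [1.3, 0.6, -5.6]
width: 0.0426
finger_force: 63.4
```

Request:
drive_tool(commands=[[[0,0,0],[0,0,0],1],[[0,0,0],[0,0,0],1]])

```text
time_s: 8.05
ee_pos: [0.5743, -0.2005, 0.2547]
tcp_rot: [[0.851, -0.185, 0.491], [-0.16, -0.983, -0.093], [0.5, 0.0, -0.866]]
ft_force: [0.1, 0.2, -4.8]
width: 0.0423
finger_force: 63.4
```

```bash
cat > see.py <<'E'
from fit import *
from scipy.spatial.transform import Rotation as Ro
import sys
o=r.get_obs();R=np.array(o['tcp_rot']).reshape(3,3);e=np.array(o['ee_pos'])
J=frame(-.187); o0=np.array([.5957,-.2046,.112])
s=np.sign(R[:,0]@J[:,0]); Rt=np.stack([s*J[:,0],-s*J[:,1],-J[:,2]],1)
print('tcp in jig',(J.T@(e-o0)).round(4),'rot needed',Ro.from_matrix(R.T@Rt).as_rotvec().round(4),'j',np.round(o['joint_pos'],3))
c=cam('scene'); W=cloud(c); P=W.reshape(-1,3); q=(P-e)@R  # tool coords
f=c['frame'].reshape(-1,3).astype(int)
q2=q*np.array([s,1,1])
ok=np.isfinite(q).all(1)&(abs(q2[:,0])<.075)&(abs(q[:,1])<.024)&(abs(q[:,2]+.022)<.03)
cy=q2[ok&(q2[:,0]<.05)]
from scipy.optimize import least_squares
k=cy[(abs(cy[:,0])>.016)]
sol=least_squares(lambda v:np.hypot(k[:,1]-v[0]-v[2]*k[:,0],k[:,2]-v[1]-v[3]*k[:,0])-.022,[0,-.02,0,0],loss='soft_l1',f_scale=.001).x
print('axis: y,z offs',sol.round(4),'n',len(k))
yc=sol[0]+sol[2]*.06; zc=sol[1]+sol[3]*.06
en=q2[ok&(q2[:,0]>.03)]; rr=np.hypot(en[:,1]-yc,en[:,2]-zc)
face=en[(rr>.0135)&(rr<.02)]; face=face[face[:,0]>.05]; bore=en[rr<.007]
print('face x',np.percentile(face[:,0],[10,50,90]).round(4),len(face),'bore x',np.percentile(bore[:,0],[10,50,90]).round(4),len(bore))
uv=(e+R@np.array([s*.06,yc,zc])-c['t'])@c['R']; K=c['K']; u=int(K[0][0]*uv[0]/uv[2]+K[0][2]); v=int(K[1][1]*uv[1]/uv[2]+K[1][2]); print(u,v)
cv2.imwrite('pics/%s.png'%sys.argv[1],cv2.resize(c['frame'][max(v-45,0):v+45,u-60:u+60,::-1],None,fx=6,fy=6,interpolation=cv2.INTER_CUBIC))
E
python3 see.py end1
```

```text
tcp in jig [0.0525 0.     0.1345] rot needed [0.     0.0003 0.0008] j [-0.561 -0.107  1.74   0.215  1.026  1.13 ]
axis: y,z offs [-0.0005 -0.021  -0.0008  0.0033] n 224
face x [0.0565 0.0582 0.0598] 186 bore x [0.0519 0.0534 0.0556] 43
205 231
```

View pics/end1.png

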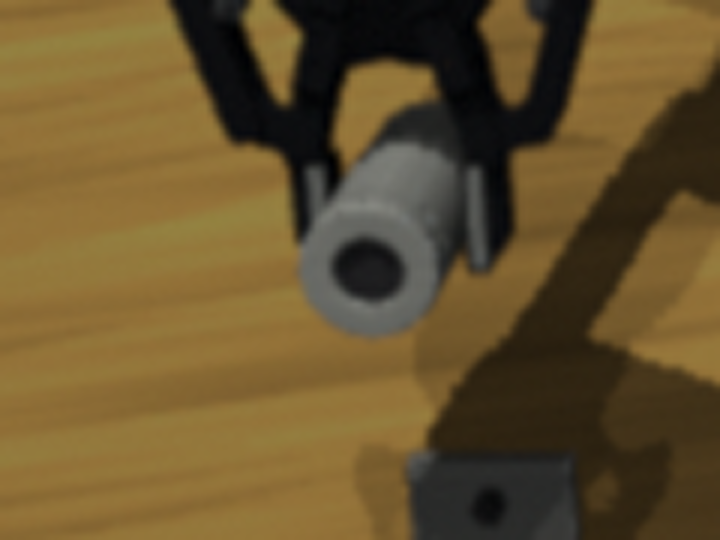

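Depth shows the upper end's bore about 5 mm below its face, so the shallow end is up and the deep end already faces the pin. I'll lower the spacer in front of the pin as it is.

Request:
drive_tool(commands=[[[0,0,0],[-0.0335,0,0.03],1],[[0,0,0],[0,0,0.04],1],[[0,0,0],[0,0,0.04],1],[[0,0,0],[0,0,0.03],1],[[0,0,0],[0,0,0.005],1]])

```text
time_s: 8.72
ee_pos: [0.6177, -0.208, 0.1089]
tcp_rot: [[0.853, -0.184, 0.488], [-0.16, -0.983, -0.09], [0.497, -0.001, -0.868]]
ft_force: [0.2, 0.3, -5.6]
width: 0.0424
finger_force: 63.4
```

Request:
drive_tool(commands=[[[0,0,0],[0,0,0.002],1],[[0,0,0],[0,0,0.002],1],[[0,0,0],[0,0,0],1]])

```text
time_s: 9.1
ee_pos: [0.619, -0.2089, 0.1085]
tcp_rot: [[0.85, -0.185, 0.493], [-0.16, -0.983, -0.093], [0.501, 0.0, -0.865]]
ft_force: [0.7, -0.1, -4.7]
width: 0.0425
finger_force: 63.4
```

```bash
python3 see.py end2
```

```text
tcp in jig [ 0.0188  0.0002 -0.0149] rot needed [-0.0001 -0.0014  0.0008] j [-0.527  0.102  1.843  0.258  0.713  1.076]
axis: y,z offs [-0.0006 -0.0209  0.001   0.0055] n 263
face x [0.0563 0.0583 0.0598] 143 bore x [0.052  0.0537 0.0563] 35
215 295
```

Request:
drive_tool(commands=[[[0,0,0],[0,0,0.0015],1],[[0,0,0],[0,0,0.0015],1],[[0,0,0],[0,0,0.001],1],[[0,0,0],[0,0,0],1]])

```text
time_s: 9.65
ee_pos: [0.6209, -0.2092, 0.1041]
tcp_rot: [[0.851, -0.185, 0.492], [-0.16, -0.983, -0.093], [0.5, -0.0, -0.866]]
ft_force: [-0.6, -1.4, -4.3]
width: 0.0422
finger_force: 63.5
```

Request:
drive_tool(commands=[[[0,0,0],[0,0,0.001],1],[[0,0,0],[0,0,0],1]])

```text
time_s: 9.9
ee_pos: [0.6213, -0.2093, 0.1038]
tcp_rot: [[0.851, -0.185, 0.492], [-0.16, -0.983, -0.093], [0.501, 0.0, -0.866]]
ft_force: [-12.4, 0.5, 6.0]
width: 0.0425
finger_force: 65.4
```

Request:
drive_tool(commands=[[[0,0,0],[0,0,-0.0003],1],[[0,0,0],[-0.002,0,0],1],[[0,0,0],[-0.002,0,0],1],[[0,0,0],[-0.001,0,0],1],[[0,0,0],[0,0,0],1]])

```text
time_s: 10.52
ee_pos: [0.6173, -0.2086, 0.1016]
tcp_rot: [[0.85, -0.185, 0.493], [-0.16, -0.983, -0.093], [0.501, 0.0, -0.865]]
ft_force: [-1.8, -1.2, 6.7]
width: 0.0422
finger_force: 64.2
```

Request:
drive_tool(commands=[[[0,0,0],[-0.001,0,0],1],[[0,0,0],[-0.001,0,0],1],[[0,0,0],[-0.001,0,0],1],[[0,0,0],[0,0,0],1]])

```text
time_s: 11.02
ee_pos: [0.6147, -0.2081, 0.1001]
tcp_rot: [[0.85, -0.185, 0.493], [-0.16, -0.983, -0.093], [0.501, 0.0, -0.865]]
ft_force: [-0.4, -1.3, 6.7]
width: 0.0427
finger_force: 64.2
```

Request:
drive_tool(commands=[[[0,0,0],[-0.001,0,0],1],[[0,0,0],[-0.001,0,0],1],[[0,0,0],[0,0,0],1]])

```text
time_s: 11.4
ee_pos: [0.613, -0.2078, 0.0991]
tcp_rot: [[0.85, -0.185, 0.493], [-0.16, -0.983, -0.093], [0.502, 0.0, -0.865]]
ft_force: [-1.6, -1.3, 5.4]
width: 0.0424
finger_force: 64.3
```

Request:
drive_tool(commands=[[[0,0,0],[-0.001,0,0],1],[[0,0,0],[-0.001,0,0],1],[[0,0,0],[0,0,0],1]])

```text
time_s: 11.78
ee_pos: [0.6113, -0.2075, 0.0981]
tcp_rot: [[0.85, -0.185, 0.493], [-0.16, -0.983, -0.093], [0.502, 0.0, -0.865]]
ft_force: [-1.4, -1.0, 5.9]
width: 0.0429
finger_force: 64.3
```

Request:
drive_tool(commands=[[[0,0,0],[-0.001,0,0],1],[[0,0,0],[-0.001,0,0],1],[[0,0,0],[0,0,0],1]])

```text
time_s: 12.15
ee_pos: [0.6096, -0.2071, 0.0971]
tcp_rot: [[0.85, -0.185, 0.493], [-0.16, -0.983, -0.093], [0.501, 0.0, -0.865]]
ft_force: [-0.5, -1.8, 5.6]
width: 0.0426
finger_force: 64.3
```

Request:
drive_tool(commands=[[[0,0,0],[-0.001,0,0],1],[[0,0,0],[0,0,0],1]])

```text
time_s: 12.4
ee_pos: [0.6088, -0.207, 0.0966]
tcp_rot: [[0.85, -0.185, 0.493], [-0.16, -0.983, -0.093], [0.501, 0.0, -0.865]]
ft_force: [-0.4, -0.7, 5.5]
width: 0.0422
finger_force: 64.3
```

Request:
drive_tool(commands=[[[0,0,0],[-0.0007,0,0],1],[[0,0,0],[0,0,0],1]])

```text
time_s: 12.65
ee_pos: [0.6082, -0.2069, 0.0962]
tcp_rot: [[0.85, -0.185, 0.493], [-0.16, -0.983, -0.093], [0.501, 0.0, -0.865]]
ft_force: [0.4, -2.1, 4.7]
width: 0.0427
finger_force: 64.3
```

```bash
python3 see.py end3
```

```text
tcp in jig [ 0.0031  0.0001 -0.02  ] rot needed [-0.     -0.0017  0.0006] j [-0.535  0.094  1.88   0.273  0.687  1.053]
axis: y,z offs [-0.0002 -0.021  -0.0119  0.0037] n 269
face x [0.0559 0.058  0.0596] 143 bore x [0.0519 0.0534 0.0542] 32
216 293
```

Request:
drive_tool(commands=[[[0,0,0],[-0.0007,0,0],1],[[0,0,0],[0,0,0],1]])

```text
time_s: 12.95
ee_pos: [0.6076, -0.2068, 0.0959]
tcp_rot: [[0.85, -0.185, 0.493], [-0.16, -0.983, -0.093], [0.501, 0.0, -0.865]]
ft_force: [0.6, -1.1, 5.9]
width: 0.0423
finger_force: 64.3
```

Request:
drive_tool(commands=[[[0,0,0],[-0.0007,0,0],1],[[0,0,0],[0,0,0],1]])

```text
time_s: 13.2
ee_pos: [0.607, -0.2066, 0.0955]
tcp_rot: [[0.85, -0.185, 0.493], [-0.16, -0.983, -0.093], [0.501, 0.0, -0.865]]
ft_force: [-1.6, -1.7, 5.5]
width: 0.0423
finger_force: 64.3
```

Request:
drive_tool(commands=[[[0,0,0],[-0.0007,0,0],1],[[0,0,0],[0,0,0],1]])

```text
time_s: 13.45
ee_pos: [0.6064, -0.2065, 0.0952]
tcp_rot: [[0.85, -0.185, 0.493], [-0.16, -0.983, -0.093], [0.502, 0.0, -0.865]]
ft_force: [0.3, -2.7, 6.4]
width: 0.0423
finger_force: 64.3
```

Request:
drive_tool(commands=[[[0,0,0],[-0.0007,0,0],1],[[0,0,0],[0,0,0],1]])

```text
time_s: 13.7
ee_pos: [0.6058, -0.2064, 0.0948]
tcp_rot: [[0.85, -0.185, 0.493], [-0.16, -0.983, -0.093], [0.501, 0.0, -0.865]]
ft_force: [-1.1, -0.8, 5.3]
width: 0.042
finger_force: 64.3
```

Request:
drive_tool(commands=[[[0,0,0],[-0.0006,0,0],1],[[0,0,0],[0,0,0],1]])

```text
time_s: 13.95
ee_pos: [0.6057, -0.2064, 0.0948]
tcp_rot: [[0.85, -0.185, 0.493], [-0.16, -0.983, -0.093], [0.502, 0.0, -0.865]]
ft_force: [4.5, -1.4, 4.2]
width: 0.0425
finger_force: 64.0
```

It stopped at about x = 0, well past the +9 mm stop of the shallow end, with a light axial force on the stop. Releasing now.

Request:
drive_tool(commands=[[[0,0,0],[0,0,0],0.4],[[0,0,0],[0,0,0],0.2],[[0,0,0],[0,0,0],0],[[0,0,0],[0,0,0],0],[[0,0,0],[0,0,0],0]])

```text
time_s: 14.58
ee_pos: [0.6049, -0.206, 0.0938]
tcp_rot: [[0.851, -0.185, 0.492], [-0.16, -0.983, -0.092], [0.5, -0.0, -0.866]]
ft_force: [0.4, -0.7, 0.4]
width: 0.0855
finger_force: 0.0
```

Request:
drive_tool(commands=[[[0,0,0],[0,0,-0.02],0],[[0,0,0],[0,0,-0.04],0],[[0,0,0],[0,0,-0.05],0],[[0,0,0],[0,0,-0.05],0],[[0,0,0],[0,0,0],0]])

```text
time_s: 15.2
ee_pos: [0.5262, -0.1917, 0.2367]
tcp_rot: [[0.848, -0.186, 0.496], [-0.159, -0.983, -0.096], [0.505, 0.002, -0.863]]
ft_force: [0.0, -0.6, -0.4]
width: 0.0854
finger_force: 0.0
```

```bash
python3 - <<'E'
from fit import *
from scipy.optimize import least_squares
J=frame(-.187); o0=np.array([.5957,-.2046,.112])
for n in ['wrist','scene']:
    c=cam(n); q=(cloud(c).reshape(-1,3)-o0)@J
    f=c['frame'].reshape(-1,3).astype(int)
    k=q[np.isfinite(q).all(1)&(abs(q[:,0])<.07)&(abs(q[:,1])<.021)&(q[:,2]>.006)&(q[:,2]<.028)]
    k1=k[abs(k[:,0])<.05]
    s=least_squares(lambda v:np.hypot(k1[:,1]-v[0]-v[2]*k1[:,0],k1[:,2]-v[1]-v[3]*k1[:,0])-.022,[0,0,0,0],loss='soft_l1',f_scale=.001).x
    print(n,'y,z,slopes',s.round(4),'upper end',np.percentile(k[:,0],[1,50,99,99.7]).round(4),len(k))
    cv2.imwrite('pics/fin_%s.png'%n,c['frame'][:,:,::-1] if n=='wrist' else cv2.resize(c['frame'][240:360,150:310,::-1],None,fx=4,fy=4))
print(r.get_obs()['ee_pos'],r.get_obs()['width'])
E
```

```text
wrist y,z,slopes [-0.0001 -0.0003 -0.0009 -0.0004] upper end [-0.0686  0.0018  0.0592  0.0599] 8133
scene y,z,slopes [0.0003 0.0012 0.003  0.0002] upper end [-0.0655  0.0151  0.0604  0.061 ] 547
[ 0.52622426 -0.19135461  0.23268466] 0.08536763236472115
```

View pics/fin_wrist.png

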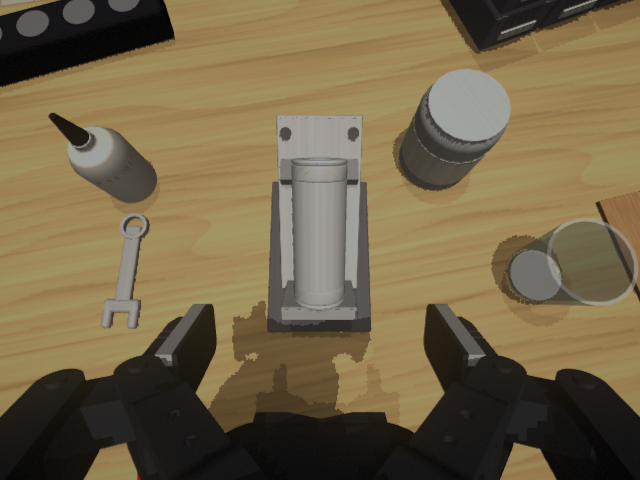

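The wrist view shows the spacer straight in the V supports, from (319,160) down to the stop plate at (319,305). Its upper end measures x = 0.060, which is fully home. The glue, spanner, tin and pot in view have not been disturbed.

```bash
python3 -c "
from rig import r
print(r.finish_job())"
```

```text
the job is handed in; nothing more can be done
None
```

The spacer is loaded fully home in the jig with its deep bore on the pin: I measured its centre and axis within about 1 mm and 0.003 rad of `jig_home`. The gripper is clear, and the job was handed in after about 15 s of robot time; no verdict came back.

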